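Lock the pattern board with the red quarter-turn toggle

TASK

In the woodworking shop, lock the white pattern board onto its jig: take the toggle with the red handle out of the dark rack, pass its crossbar down through the slot in the board until its collar rests on the board, then turn it a quarter turn so that the crossbar lies across the slot underneath, and let go. Leave the blue and yellow toggles in the rack.

Things in the scene. Friction and masses are not known exactly. Their poses are not given: they have to be found in the camera images.
- toggle_red: Red T-toggle, 80 tall (mm), 0.14 kg, upright. Origin: centre of crossbar's underside; z up. Steel crossbar 50 long (x), 12 wide (y), 12 high; shank dia. 12; collar dia. 50, z 31-37; red handle bar 50 long (x, parallel to crossbar), 14 thick (y), z 52-80: grip it from above across the 14. Hangs by its collar, loosely, in a fixed dark rack 46 high, crossbar 15 above table; lifts straight up.
- toggle_blue: Bystander: same toggle with a blue handle, to be left in the rack. The rack (60 x 260 mm) has three equal slots in a row, 85 mm apart; the crossbars and handles lie in line along that row.
- toggle_yellow: Bystander: same toggle with a yellow handle, in another slot of the rack, to be left there.
- jig_slot (a point): Centre of the slot at the top face of the white board (160 x 140, 12 thick, top 46 mm above table, fixed on a hollow jig, brass pins at corners). Through slot 64 long (this point's x), 26 wide (y), 3 mm bevel; z up. Hollow below is 34 deep, 130 x 110 wide: crossbar turns freely, either way. Collar down on the board puts the toggle's origin 31 below this point, crossbar 7 clear under the board.
Mind the look-alikes: they are no part of the job. Leave any green or purple look-alike of the toggle_red alone. Leave any purple look-alike of the part that bears jig_slot alone.

How it is judged:
On the way:
1. the red toggle's crossbar has been passed down through the slot, along it (collar within 11 mm of the board) (z of toggle_red in the frame of jig_slot below -0.02 m and horizontal distance between toggle_red and jig_slot below 0.02 m and angle between the x axis of toggle_red and the x axis of jig_slot, either way round below 0.4 rad), for 0.1 s.
At the end, for the whole second after the job is handed in: The red toggle stands upright (within 7 degrees) and at rest in the slot, its axis within 30 mm of the slot's centre, its collar down on the board (within 4 mm), its crossbar below the board and within about 23 degrees of square across the slot (z of toggle_red in the frame of jig_slot between -0.036 and -0.027 m and horizontal distance between toggle_red and jig_slot below 0.03 m and angle between the x axis of toggle_red and the y axis of jig_slot, either way round below 0.4 rad and angle between toggle_red's own z axis and vertical below 0.12 rad and linear speed of toggle_red below 0.02 m/s); the robot touches nothing.
It fails at once if the blue or the yellow toggle is moved more than 30 mm from its place in the rack (distance of any of toggle_blue, toggle_yellow from where it was at the start of the episode above 0.03 m).
It also fails if it takes over 40 s, if anything falls off the work surface, if the arm or the gripper's body presses on something with over 40 N, if the wrist force passes 120 N, or if a joint passes its speed limit or range.

ROBOT

A 7-joint arm with a two-finger parallel gripper is mounted at the origin on the work surface. World frame = base frame: x ahead of the robot, y to its left, z up, the work surface at z = 0. Lengths are in m, angles in rad, forces in N, time in s.
With the tool pointing down it reaches from about 0.425 to 0.95 m from the base axis. Payload 4.7 kg.
Tool frame: the origin (TCP) lies between the finger pads; the fingertips stand 14 mm ahead of it and the grasp point (between the pads) lies 5 mm behind it (bot.tcp_to_tips is the distance from the TCP to the fingertips, in m); z points along the fingers, y is the direction in which the jaws open and shut (so a half turn about z gives the same grasp; the last joint's range is limited). The gripper opens to 85 mm and grips with 20 to 120 N. Pads are 22 mm wide; open, the fingers measure 114 mm over their backs; the gripper's body (76 mm by 85 mm) begins 54 mm behind the grasp point. The pads swing forward as they close: fully open they stand 13 mm farther back than shut.
Start: joints at [-1.334, 0.469, -0.049, 1.532, 0.024, 1.141, -0.082], TCP at [0.177, 0.651, 0.245] pointing down, gripper open.
Joint ranges: [-2.59, 2.59], [-0.33, 1.99], [-1.39, 1.29], [0.1, 2.45], [-1.04, 4.18], [0.21, 1.99], [-2.66, 2.66]. Speed limits (rad/s): [2.57, 2.57, 3.14, 3.14, 3.14, 3.14, 3.14].

INTERFACE

Orientations are given as a rotation vector (axis times angle).
In Python, from workcell import bot gives the robot as it stands. Calls block until the motion is done:
- bot.move_to(position, orientation): joint-space move of the TCP to a pose.
- bot.move_l(position, rot=None, max_speed=0.15, f_stop=None): straight line of the TCP; rot=None keeps the orientation; max_speed is the mean speed in m/s. With f_stop (N) it stops when the force on the tool has changed by that much, and returns True; else False.
- bot.goto_joints(angles): joint-space move.
- bot.grip(opening, force=None): finger opening in m; force is the grip in N (None keeps the last); returns when the fingers have stopped.
- bot.sleep(seconds).
- bot.solve_ik(position, orientation): joint angles nearest the present ones, or None.
- bot.state(): the state.
- bot.read_camera(name): name is "side" or "top" or "wrist"; returns (picture, depth): 420x560x3 uint8, red, green, blue; 420x560 float32, m along the optical axis (not along the pixel's ray), 0 where there is no reading.
- bot.camera_info(name): a dict with "camera_matrix" (3x3 intrinsics, pixels), "pose" (4x4, takes a point from camera to world coordinates). Camera axes: x right, y up, looking along -z (the intrinsics and any distortion apply to the point x, -y, -z); pixel columns grow to the right and rows downward; lengths in m; the calibration is good to about 2 mm. A picture is of the moment at which its call begins: read the wrist's pose just before it. camera_info takes no time and is no camera call; for the wrist camera it gives the pose at the moment of the call.
A pose or a line that the arm cannot do raises bot.Unreachable and nothing moves.
- bot.close_job(): hands the job in, once; it reports no verdict.
The state is a dict: "clock": time; "qpos": joint angles; "joint_vel": joint speeds; "joint_torque": joint torques, N m; "eef_pos": TCP position; "tool_rot": TCP orientation; "wrist_force": force on the tool from outside, world axes, zero at the start; "ft_torque": the same for the moment, N m; "grip_width": finger opening in m.
Only numpy, scipy, OpenCV 4.12 (cv2) and the standard library are available. Lean on these libraries where they do the work, as an engineer would, in place of code of your own. Each camera call takes 0.05 s, during which the arm holds its last target.

## Working session

There is one attempt and no reset: what is moved stays moved. The work goes in short steps, each a Python script; the robot and the scene stay as the last script left them, time stands still between calls to the robot, and variables do not carry over. Pictures are saved under pics/ and viewed, and the job is handed in when it is done.

```bash
ls; mkdir -p pics
cat > h.py <<'E'
import numpy as np, cv2
from workcell import bot
def snap(name,fn):
    info=bot.camera_info(name); im,d=bot.read_camera(name)
    cv2.imwrite(f'pics/{fn}.png',im[:,:,::-1]); np.savez(f'pics/{fn}.npz',im=im,d=d,K=info['camera_matrix'],T=info['pose'],dist=np.array(info.get('distortion',np.zeros(5)),float) if not isinstance(info.get('distortion'),dict) else 0)
    return info,im,d
def load(fn): return np.load(f'pics/{fn}.npz')
def ray(z,uv):
    p=cv2.undistortPoints(np.array(uv,float).reshape(-1,1,2),z['K'],z['dist']).reshape(-1,2)
    dc=np.c_[p[:,0],-p[:,1],-np.ones(len(p))]
    return z['T'][:3,3], dc@z['T'][:3,:3].T
def onplane(z,uv,h):
    o,d=ray(z,uv); return o+d*((h-o[2])/d[:,2])[:,None]
def tri(zs,uvs):
    A=np.zeros((3,3));b=np.zeros(3);L=[]
    for z,uv in zip(zs,uvs):
        o,d=ray(z,[uv]);d=d[0]/np.linalg.norm(d[0]);P=np.eye(3)-np.outer(d,d);A+=P;b+=P@o;L.append((P,o))
    x=np.linalg.solve(A,b); return x,[np.linalg.norm(P@(x-o)) for P,o in L]
def withdepth(z,uv):
    o,d=ray(z,uv); uv=np.array(uv).astype(int); dd=z['d'][uv[:,1],uv[:,0]]; return o+d*dd[:,None]
E
python3 - <<'E'
from h import *
s=bot.state();print(s)
for n in ['side','top','wrist']:
    i,im,d=snap(n,n+'0');print(n,{k:np.round(v,4) if not isinstance(v,(dict,str)) else v for k,v in i.items()})
E
```

```text
pics
{'clock': 0.0, 'qpos': array([-1.33388332,  0.46946395, -0.04861793,  1.53370008,  0.02410537,
        1.14096599, -0.08228063]), 'joint_vel': array([ 1.01831592e-03,  1.64253307e-03,  9.13100241e-04, -2.80184183e-03,
        3.40056677e-04, -7.03797697e-04, -7.32430991e-05]), 'joint_torque': array([ 4.61581803e-04, -5.10295272e+01, -4.65837051e-02, -2.37706804e+01,
        1.06174999e-02,  7.79015914e-03, -1.06354324e-05]), 'eef_pos': array([0.17714973, 0.65076773, 0.24424367]), 'tool_rot': array([-4.16168994e-01, -3.11370829e+00,  3.04993490e-03]), 'wrist_force': array([-0.19163006, -0.42331229,  0.45114833]), 'ft_torque': array([-0.02339612,  0.03292138,  0.03510977]), 'grip_width': 0.0853945728805516}
side {'camera_matrix': array([[508.5446,   0.    , 277.2244],
       [  0.    , 508.5446, 214.1849],
       [  0.    ,   0.    ,   1.    ]]), 'pose': array([[-0.9501,  0.1858, -0.2505,  0.2485],
       [-0.3112, -0.5141,  0.7993,  0.6896],
       [ 0.0197,  0.8374,  0.5463,  0.553 ],
       [ 0.    ,  0.    ,  0.    ,  1.    ]])}
top {'camera_matrix': array([[448.0247,   0.    , 272.4991],
       [  0.    , 448.0247, 202.2087],
       [  0.    ,   0.    ,   1.    ]]), 'pose': array([[-0.0145,  0.9853, -0.1701,  0.3389],
       [-0.9999, -0.013 ,  0.01  , -0.0028],
       [ 0.0077,  0.1702,  0.9854,  0.9082],
       [ 0.    ,  0.    ,  0.    ,  1.    ]])}
wrist {'camera_matrix': array([[342.0915,   0.    , 277.2455],
       [  0.    , 342.0915, 209.5704],
       [  0.    ,   0.    ,   1.    ]]), 'pose': array([[ 0.2633, -0.9118, -0.3151,  0.0951],
       [ 0.9647,  0.2484,  0.0875,  0.6736],
       [-0.0015, -0.327 ,  0.945 ,  0.3735],
       [ 0.    ,  0.    ,  0.    ,  1.    ]])}
```

View pics/top0.png

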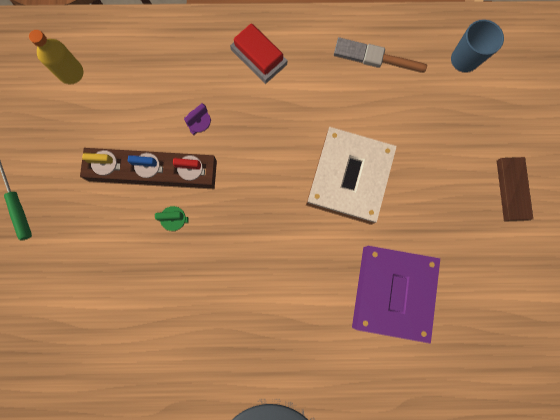

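View pics/side0.png

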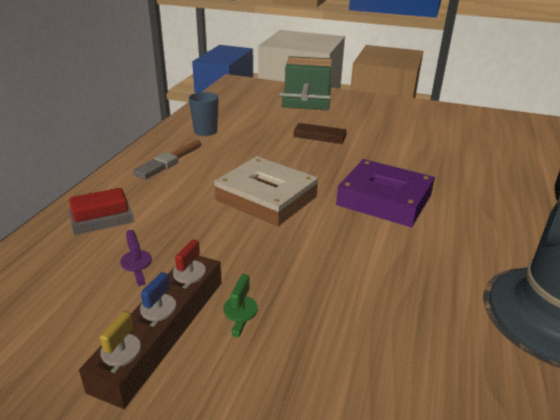

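View pics/wrist0.png

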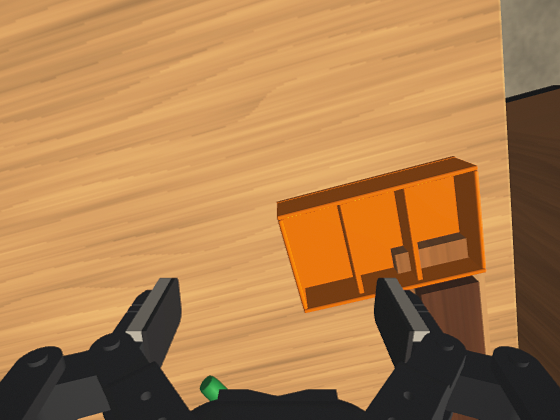

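The top view shows red, blue and yellow toggles in the dark rack, with red at about (188,163), the end nearest the board. The white board's slot is at (352,175). The look-alikes are the purple toggle (198,118), the green toggle (172,217), the purple board (398,293), and a red sanding block at (260,50). In the side view, red is at (188,255) and the slot at (268,180). I'll take the red-handled toggle in the dark rack and the white board, and confirm both in enlarged crops.

Run:
```python
from h import *
t=load('top0');s=load('side0')
def mask(z,lo,hi,roi):
    hsv=cv2.cvtColor(z['im'],cv2.COLOR_RGB2HSV);m=cv2.inRange(hsv,lo,hi)
    r=np.zeros_like(m);x0,y0,x1,y1=roi;r[y0:y1,x0:x1]=m[y0:y1,x0:x1];return r
def show(m):
    cs,_=cv2.findContours(m,cv2.RETR_EXTERNAL,cv2.CHAIN_APPROX_NONE);c=max(cs,key=cv2.contourArea);return c
for n,z,roi in (('top',t,(160,145,215,185)),('side',s,(165,230,215,280))):
    m=mask(z,(0,150,60),(6,255,255),roi);c=show(m);print(n,'red',cv2.contourArea(c),cv2.minAreaRect(c),cv2.boundingRect(c))
    M=cv2.moments(m,True);uv=(M['m10']/M['m00'],M['m01']/M['m00']);print(uv,onplane(z,[uv],.08))
# slot
for n,z,roi in (('top',t,(330,145,375,200)),('side',s,(245,168,292,192))):
    g=cv2.cvtColor(z['im'],cv2.COLOR_RGB2GRAY);print(n,[int(v) for v in np.percentile(g[roi[1]:roi[3],roi[0]:roi[2]],[2,20,50,90])])
a=cv2.resize(t['im'][140:200,70:220],None,fx=5,fy=5,interpolation=cv2.INTER_CUBIC)[:,:,::-1]
b=cv2.resize(t['im'][120:230,300:400],None,fx=4,fy=4,interpolation=cv2.INTER_CUBIC)[:,:,::-1]
c=cv2.resize(s['im'][150:220,205:325],None,fx=5,fy=5,interpolation=cv2.INTER_CUBIC)[:,:,::-1]
d=cv2.resize(s['im'][225:300,150:230],None,fx=5,fy=5,interpolation=cv2.INTER_CUBIC)[:,:,::-1]
W=np.zeros((600,800,3),np.uint8)
W[:300,:750]=a;cv2.imwrite('pics/c1.png',W[:300])
W[:]=0;W[:440,:400]=b;W[:375,400:800]=d;cv2.imwrite('pics/c2.png',W[:440]);cv2.imwrite('pics/c3.png',c)
```

```text
top red 207.5 ((186.0525360107422, 162.65953063964844), (28.25736427307129, 10.042903900146484), 3.5763344764709473) (172, 157, 29, 12)
(185.5924369747899, 162.95378151260505) [[0.55974821 0.15297451 0.08      ]]
side red 386.0 ((187.00001525878906, 254.50001525878906), (14.849242210388184, 33.23401641845703), 45.0) (175, 240, 24, 31)
(186.273631840796, 254.55721393034827) [[0.55982658 0.1501528  0.08      ]]
top [32, 180, 193, 198]
side [65, 143, 146, 161]
```

View pics/c1.png

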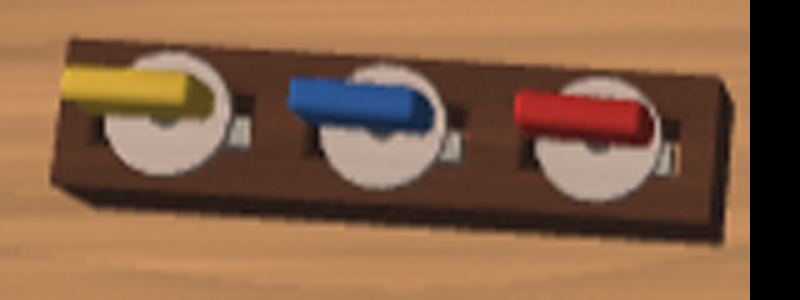

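View pics/c2.png

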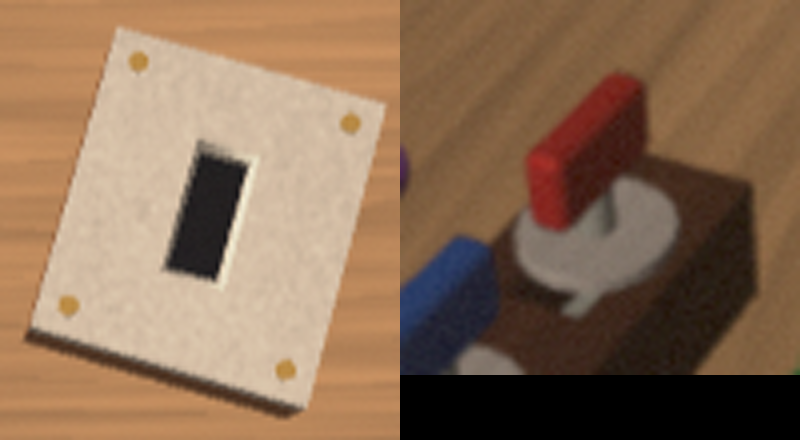

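View pics/c3.png

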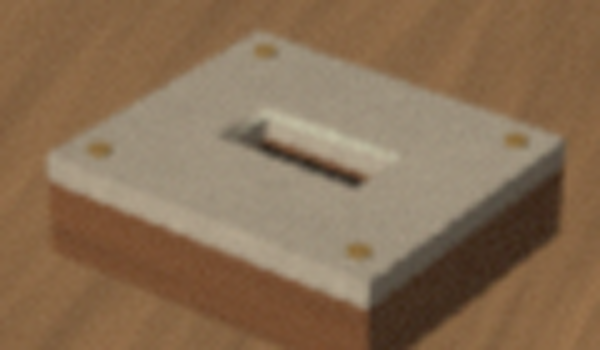

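The crops confirm it: the red handle is at the rack's board-side end, and the white board has one clear slot. Next I'll triangulate the pins and the handle, then look closer with the wrist camera.

Run:
```python
from h import *
t=load('top0');s=load('side0')
# pins by colour
def pins(z,roi):
    x0,y0,x1,y1=roi;hsv=cv2.cvtColor(z['im'],cv2.COLOR_RGB2HSV)[y0:y1,x0:x1]
    m=cv2.inRange(hsv,(12,110,60),(28,255,255))
    n,l,st,ce=cv2.connectedComponentsWithStats(m);return [(ce[i]+[x0,y0],st[i,4]) for i in range(1,n) if 4<st[i,4]<60]
for n,z,roi in(('top',t,(310,128,395,222)),('side',s,(216,155,318,208))):
    for c,a in pins(z,roi):print(n,c.round(1),a,onplane(z,[c],.046).round(4))
# crop pins manual approx
T=[(334.7,135.4),(387.7,150.7),(371.4,212.4),(317,196.2)]
S=[(224.8,180),(258,160),(308.2,178),(276.7,200.2)]
for a in T:
    for b in S:
        x,e=tri([t,s],[a,b])
        if max(e)<.003:print(a,b,x.round(4),np.round(e,4))
# red end points of handle top: coarse
x,e=tri([t,s],[(185.6,162.9),(186.3,254.6)]);print('red',x,e)
for n,z in(('t',t),('s',s)):print(np.unique(z['d']>0,return_counts=True))
print(withdepth(t,[(186,161),(190,171),(345,150),(375,190),(352,175)]).round(4))
```

```text
top [334.1 134.7] 18 [[ 0.6235 -0.1372  0.046 ]]
top [387.1 150.3] 18 [[ 0.5899 -0.2419  0.046 ]]
top [316.8 195.8] 20 [[ 0.4994 -0.0984  0.046 ]]
top [371.  211.9] 20 [[ 0.466  -0.2031  0.046 ]]
side [257.5 159.7] 6 [[ 0.5891 -0.2444  0.046 ]]
side [267.7 181.8] 26 [[ 0.5365 -0.1596  0.046 ]]
side [307.5 177.5] 8 [[ 0.4653 -0.2047  0.046 ]]
side [224.3 179.4] 7 [[ 0.6223 -0.1384  0.046 ]]
side [276.3 199.6] 7 [[ 0.4985 -0.1002  0.046 ]]
(334.7, 135.4) (224.8, 180) [ 0.6219 -0.1386  0.0448] [0.0006 0.0006]
(387.7, 150.7) (258, 160) [ 0.5882 -0.2431  0.0461] [0.0007 0.0007]
(371.4, 212.4) (308.2, 178) [ 0.4644 -0.2042  0.0454] [0.0007 0.0007]
(317, 196.2) (276.7, 200.2) [ 0.498  -0.0991  0.0455] [0.0006 0.0006]
red [0.55890996 0.15245482 0.08197186] [np.float64(0.00041935631963482085), np.float64(0.0004193563196350142)]
(array([False,  True]), array([   966, 234234]))
(array([False,  True]), array([   945, 234255]))
[[ 0.5597  0.1496  0.0942]
 [ 0.5508  0.1493  0.0522]
 [ 0.5921 -0.1581  0.0441]
 [ 0.5093 -0.2133  0.0463]
 [ 0.5515 -0.1788 -0.0023]]
```

```bash
cat >> h.py <<'E'
from scipy.spatial.transform import Rotation as R
def orient(yaw): # yaw of tool y axis (jaw direction) in world, tool z down
    y=np.array([np.cos(yaw),np.sin(yaw),0]);z=np.array([0,0,-1.]);x=np.cross(y,z)
    return R.from_matrix(np.c_[x,y,z]).as_rotvec()
E
python3 - <<'E'
from h import *
t=load('top0')
P=onplane(t,[(96,158),(142,161),(186,163)],.09);print(P.round(4)); d=P[2]-P[0];row=np.arctan2(d[1],d[0]);print('row',row)
print('purple/green',onplane(t,[(198,118),(172,217)],.04).round(3))
st=bot.state();q=st['qpos'];M=R.from_rotvec(st['tool_rot']).as_matrix();print(M.round(3))
i=bot.camera_info('wrist')['pose'];print('cam in tool',(M.T@(i[:3,3]-st['eef_pos'])).round(4),(M.T@i[:3,:3]).round(3))
for nm,yaws,p in(('red',[row+np.pi/2,row-np.pi/2],[.559,.15,.2]),('slot',[-.308+np.pi/2,-.308-np.pi/2],[.544,-.171,.2]),('fin',[-.308,-.308+np.pi],[.544,-.171,.2])):
  for y in yaws:
    print(nm,round(y,3),bot.solve_ik(p,orient(y)))
E
```

```text
[[0.5688 0.3194 0.09  ]
 [0.5619 0.2329 0.09  ]
 [0.557  0.1503 0.09  ]]
row -1.640475959756737
purple/green [[0.664 0.137 0.04 ]
 [0.462 0.185 0.04 ]]
[[-0.965  0.263 -0.   ]
 [ 0.263  0.965 -0.001]
 [-0.    -0.001 -1.   ]]
cam in tool [ 0.0852  0.0002 -0.1292] [[-0.001  0.945  0.327]
 [ 1.     0.001  0.   ]
 [-0.     0.327 -0.945]]
red -0.07 [-0.7222876   0.38189452  0.5030326   1.84158836 -0.21910959  0.97297926
 -0.19518448]
red -3.211 [ 0.47604217  0.6421272  -1.17546181  1.77430663  0.64301916  1.17261779
  2.17480842]
slot 1.263 [-0.35462786  0.41999709  0.77383622  1.87105916 -0.34783276  0.99003573
  1.8330331 ]
slot -1.879 [-0.44858551  0.46582814  0.91936981  1.87535567 -0.43400163  1.01487604
 -1.22316493]
fin -0.308 [-0.48173266  0.4876387   0.97496435  1.87678346 -0.47012961  1.02762485
  0.38328904]
fin 2.834 [-0.55748272  0.5566961   1.11711165  1.87985743 -0.5716098   1.07145747
 -2.65881598]
```

Run:
```python
from h import *
bot.move_to([.545,.165,.23],orient(-.07));print(bot.state()['clock'])
snap('wrist','wa')
bot.move_l([.575,.135,.22],max_speed=.2)
snap('wrist','wb');print(bot.state()['clock'])
a=cv2.imread('pics/wa.png');b=cv2.imread('pics/wb.png')
cv2.imwrite('pics/wab.png',cv2.resize(np.hstack([a,b]),(800,300)))
```

```text
2.3333
2.8
```

View pics/wab.png

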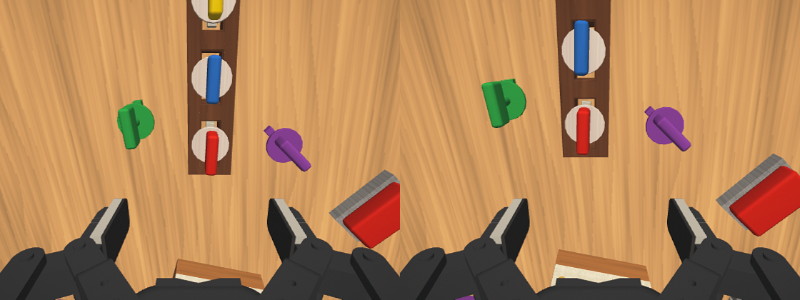

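Both wrist views show the red handle near the frame centre, at about (295,213) in full pixels in the first and (256,184) in the second. Blue and yellow are above it, green is to the left and purple to the right. Now I'll find the handle's top face in both.

Run:
```python
from h import *
out=[]
for n,(cx,cy) in (('wa',(295,213)),('wb',(256,184))):
    z=load(n);im=z['im'];x0,y0=cx-40,cy-50
    c=im[y0:y0+100,x0:x0+80];out.append(cv2.resize(c,None,fx=5,fy=5,interpolation=cv2.INTER_NEAREST))
    hsv=cv2.cvtColor(c,cv2.COLOR_RGB2HSV);m=cv2.inRange(hsv,(0,170,60),(6,255,255))
    v=hsv[...,2][m>0];print(n,np.percentile(v,[5,25,50,75,95]))
    for vv in (60,190):
        mm=cv2.inRange(hsv,(0,170,vv),(6,255,255));cs,_=cv2.findContours(mm,cv2.RETR_EXTERNAL,cv2.CHAIN_APPROX_NONE);k=max(cs,key=cv2.contourArea)
        r=cv2.minAreaRect(k);bp=cv2.boxPoints(r)+[x0,y0];print(vv,cv2.contourArea(k),np.round(r[0]+np.array([x0,y0]),1),r[1:],bp.round(1).tolist());
        P=onplane(z,bp,.0945);print(P[:,:2].round(4).tolist())
cv2.imwrite('pics/wabc.png',np.hstack(out)[:,:,::-1])
```

```text
wa [110. 181. 203. 207. 220.]
60 938.0 [295.9 214. ] ((17.102739334106445, 62.03105926513672), 2.2025980949401855) [[286.2, 244.7], [288.6, 182.7], [305.7, 183.3], [303.3, 245.3]]
[[0.5489, 0.1282], [0.554, 0.1821], [0.5675, 0.1807], [0.5633, 0.1266]]
190 606.0 [297.6 213.1] ((14.036519050598145, 60.086490631103516), 1.1233025789260864) [[290.0, 243.0], [291.2, 182.9], [305.2, 183.2], [304.0, 243.2]]
[[0.5521, 0.1296], [0.556, 0.1818], [0.5671, 0.1809], [0.564, 0.1285]]
wb [129.   182.25 203.   207.   221.15]
60 1041.5 [256.  183.5] ((64.99998474121094, 17.999996185302734), 90.0) [[247.0, 151.0], [265.0, 151.0], [265.0, 216.0], [247.0, 216.0]]
[[0.555, 0.179], [0.5683, 0.1781], [0.564, 0.1268], [0.5498, 0.1279]]
190 693.0 [256. 182.] ((62.0, 14.0), 90.0) [[249.0, 151.0], [263.0, 151.0], [263.0, 213.0], [249.0, 213.0]]
[[0.5565, 0.1789], [0.5668, 0.1782], [0.5627, 0.1295], [0.5516, 0.1303]]
```

View pics/wabc.png

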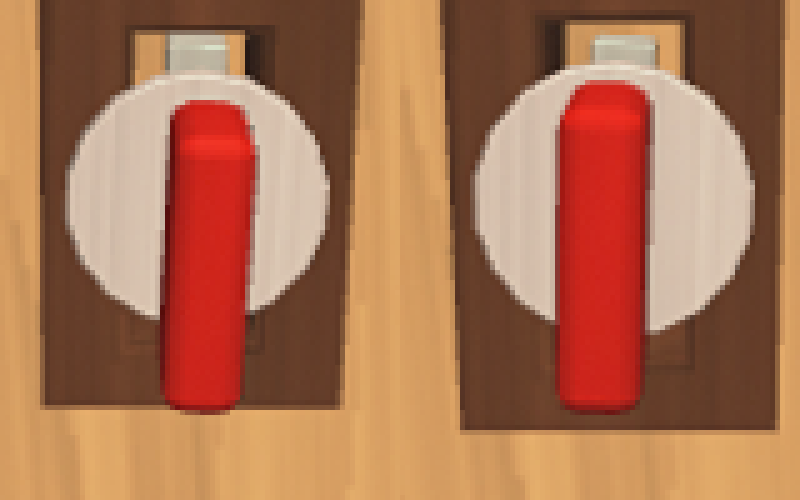

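Run:
```python
from h import *
a,b=load('wa'),load('wb')
C=[((290,191),(247.6,156.6)),((305.6,191),(265.6,156.6)),((303.6,244.3),(264,215.8)),((288,244.3),(247,215.8))]
X=[]
for u,v in C:
    x,e=tri([a,b],[u,v]);X.append(x);print(x.round(4),np.round(e,4))
X=np.array(X);print('c',X.mean(0)); m1=(X[0]+X[1])/2;m2=(X[2]+X[3])/2;d=m1-m2;print(np.linalg.norm(d),'yaw',np.arctan2(d[1],d[0])-np.pi/2)
for z,k in((a,0),(b,1)):
    P=onplane(z,[c[k] for c in C],.095);m1=(P[0]+P[1])/2;m2=(P[2]+P[3])/2;d=m1-m2;print(P.mean(0),np.linalg.norm(d),np.linalg.norm(P[0]-P[1]),np.arctan2(d[1],d[0])-np.pi/2)
    # collar centre from ellipse
for z,uv in((a,[(255+198/5,163+197/5)]),(b,[(216+214/5,134+200/5)])):print('collar',onplane(z,uv,.052))
print(withdepth(a,[(296,230)]),withdepth(b,[(256,200)]))
```

```text
[0.5547 0.1744 0.0917] [0. 0.]
[0.5679 0.1724 0.087 ] [0.0003 0.0003]
[0.5634 0.1273 0.0944] [0.0003 0.0003]
[0.5502 0.1288 0.0958] [0.0003 0.0003]
c [0.55906122 0.15070597 0.09226019]
0.04592859469615575 yaw -0.09872828940799239
[0.55895906 0.15157535 0.095     ] 0.046851100018810946 0.01250512618350504 -0.08431994698755574
[0.55916658 0.15109832 0.095     ] 0.047012661196598866 0.013412796773148756 -0.10989666096839623
collar [[0.55921078 0.15153572 0.052     ]]
collar [[0.55908385 0.15129171 0.052     ]]
[[0.55778799 0.14154425 0.09563295]] [[0.5582772  0.14106118 0.09604752]]
```

Run:
```python
from h import *
bot.grip(.05,60)
bot.move_l([.559,.1513,.14],rot=orient(-.087),max_speed=.15)
print(bot.move_l([.559,.1513,.077],max_speed=.1,f_stop=12),bot.state()['eef_pos'])
print(bot.grip(0.0,60)); s=bot.state();print(s['grip_width'],s['wrist_force'],s['eef_pos'])
bot.move_l([.559,.1513,.16],max_speed=.12);s=bot.state();print(s['grip_width'],s['wrist_force'],s['eef_pos'],s['clock'])
snap('wrist','wc');snap('side','sc')
a=cv2.imread('pics/wc.png');b=cv2.imread('pics/sc.png')
cv2.imwrite('pics/wc2.png',cv2.resize(np.hstack([a,b]),(800,300)))
```

```text
False [0.55952587 0.15127116 0.07743319]
False
0.012826888557468916 [-0.4216775  -0.87436258  3.66064855] [0.5595016  0.15151384 0.07770379]
0.013157791479619837 [ 0.04511785 -0.6236172  -2.0099437 ] [0.5582626  0.15125319 0.15920686] 5.9917
```

View pics/wc2.png

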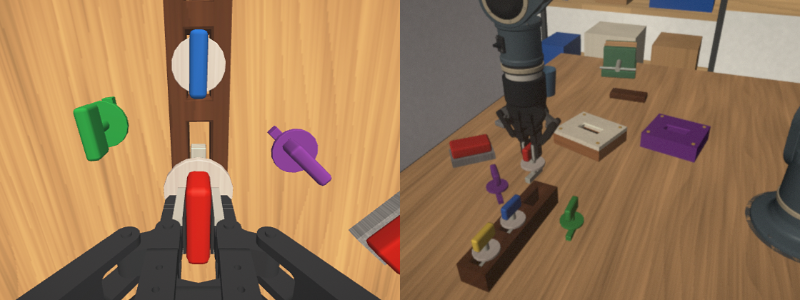

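The red toggle is held at 13 mm grip width and is clear of the rack. Blue and yellow are still seated. Now two wrist views of the slot.

Run:
```python
from h import *
y=1.263;tx=np.array([-np.sin(y),np.cos(y),0]);ty=np.array([np.cos(y),np.sin(y),0])
c=np.array([.5435,-.171,0])
bot.move_to(c-tx*.09+[0,0,.2],orient(y));print(bot.state()['clock'])
bot.sleep(.3);snap('wrist','wd')
bot.move_l(c-tx*.07+ty*.05+[0,0,.225],max_speed=.2)
bot.sleep(.3);snap('wrist','we');print(bot.state()['clock'],bot.state()['grip_width'])
a=cv2.imread('pics/wd.png');b=cv2.imread('pics/we.png')
cv2.imwrite('pics/wde.png',cv2.resize(np.hstack([a,b]),(800,300)))
```

```text
7.675
8.825 0.013048582230198247
```

View pics/wde.png

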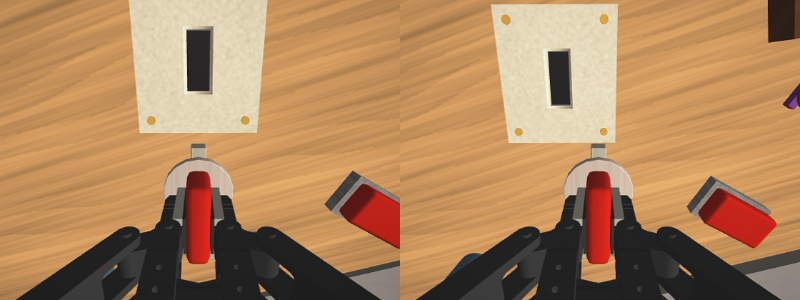

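Run:
```python
from h import *
out=[]
for n,(x0,y0) in (('wd',(250,30)),('we',(195,60))):
    z=load(n);c=z['im'][y0:y0+110,x0:x0+60] if n=='wd' else z['im'][y0:y0+110,x0:x0+60]
    out.append(cv2.resize(c,None,fx=5,fy=5,interpolation=cv2.INTER_NEAREST))
    g=cv2.cvtColor(c,cv2.COLOR_RGB2GRAY);m=cv2.inRange(g,0,90);cs,_=cv2.findContours(m,cv2.RETR_EXTERNAL,cv2.CHAIN_APPROX_NONE);k=max(cs,key=cv2.contourArea);r=cv2.minAreaRect(k);print(n,np.array(r[0])+[x0,y0],r[1:],(cv2.boxPoints(r)+[x0,y0]).round(1).tolist())
    hsv=cv2.cvtColor(z['im'],cv2.COLOR_RGB2HSV);m=cv2.inRange(hsv[:200],(15,130,120),(25,255,255))
    nn,l,st,ce=cv2.connectedComponentsWithStats(m)
    for i in range(1,nn):
        if 40<st[i,4]<300 and .6<st[i,2]/st[i,3]<1.6: print('pin',ce[i].round(1),st[i,4],onplane(z,[ce[i]],.0455).round(4))
W=np.hstack(out);cv2.imwrite('pics/wdec.png',W[:,:,::-1]);print(W.shape)
```

```text
wd [277.5  84. ] ((84.0, 33.0), 90.0) [[261.0, 42.0], [294.0, 42.0], [294.0, 126.0], [261.0, 126.0]]
pin [211.5 168.5] 109 [[ 0.5901 -0.2429  0.0455]]
pin [343.  168.2] 104 [[ 0.6235 -0.1373  0.0455]]
we [222.60700989 108.99617767] ((74.98789978027344, 28.69598960876465), 87.95458984375) [[206.9, 72.0], [235.6, 71.0], [238.3, 146.0], [209.6, 147.0]]
pin [147.8  26.7] 135 [[ 0.4652 -0.2038  0.0455]]
pin [285.4  26.2] 129 [[ 0.4987 -0.0982  0.0455]]
pin [284.7 183.8] 84 [[ 0.6233 -0.1378  0.0455]]
pin [165.8 184.4] 86 [[ 0.5901 -0.2432  0.0455]]
(550, 600, 3)
```

View pics/wdec.png

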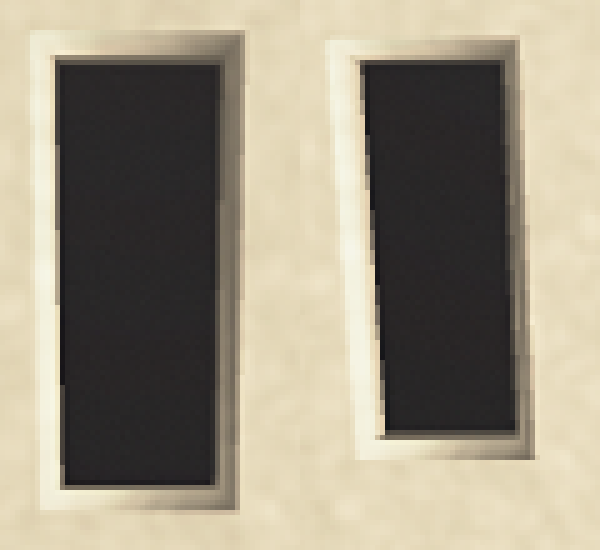

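Run:
```python
from h import *
a,b=load('wd'),load('we')
A=[(256,36.2),(299,36.2),(298,132),(258,132)];B=[(200.4,68),(239,68),(241.6,151.8),(206.4,151.8)]
X=np.array([tri([a,b],[u,v])[0] for u,v in zip(A,B)]);print(X.round(4),X.mean(0))
for z,c in((a,A),(b,B)):
    P=onplane(z,c,.0458);d=(P[0]+P[1]-P[2]-P[3])/2;print(P.mean(0),np.linalg.norm(d),np.linalg.norm(P[0]-P[1]),np.linalg.norm(P[3]-P[2]),'ang',np.arctan2(-d[1],-d[0]))
pw=np.array([tri([a,b],[u,v])[0] for u,v in(((211.5,168.5),(165.8,184.4)),((343,168.2),(284.7,183.8)))]);print('pins',pw)
P=np.array([[.4652,-.2038],[.4987,-.0982],[.6233,-.1378],[.5901,-.2432]]);print('pin centre',P.mean(0),np.arctan2(*(P[2]-P[1]+P[3]-P[0])[::-1]))
# tool-held toggle: handle top ends / collar in tool frame in wd
print(bot.state()['eef_pos'])
t=load('top0');print(onplane(t,[(300+203/4,120+213/4)],.0455))
```

```text
[[ 0.5067 -0.1749  0.0463]
 [ 0.5164 -0.1443  0.0459]
 [ 0.5825 -0.1651  0.0507]
 [ 0.5734 -0.1959  0.0461]] [ 0.54476568 -0.17006696  0.04722625]
[ 0.54483662 -0.17005574  0.0458    ] 0.07009729315995163 0.03206662600073619 0.0325081194073075 ang -0.3014430259537213
[ 0.54498039 -0.17027655  0.0458    ] 0.0698169034963859 0.03217290338545572 0.031683164096347874 ang -0.30959904778938185
pins [[ 0.58987995 -0.24253262  0.04722961]
 [ 0.62273693 -0.1376235   0.04793047]]
pin centre [ 0.544325 -0.17075 ] -0.3066459630177446
[ 0.62510283 -0.14542681  0.22461655]
[[ 0.54386532 -0.16722673  0.0455    ]]
```

Run:
```python
from h import *
c=np.array([.5447,-.1702,0]);y=-.3065+np.pi/2
bot.move_l(c+[0,0,.18],rot=orient(y),max_speed=.15)
bot.move_l(c+[0,0,.145],max_speed=.1);bot.sleep(.3)
s=bot.state();print(s['eef_pos'],s['grip_width'],s['clock'],s['wrist_force'])
snap('side','sf');snap('wrist','wf')
a=cv2.imread('pics/wf.png');b=cv2.imread('pics/sf.png')
cv2.imwrite('pics/wf2.png',np.hstack([a[60:360,130:430],cv2.resize(b[110:230,180:360],(450,300))]))
```

```text
[ 0.54505301 -0.1702759   0.14558046] 0.013213848865968908 10.4167 [ 0.13628975  0.38204726 -1.42480263]
```

View pics/wf2.png

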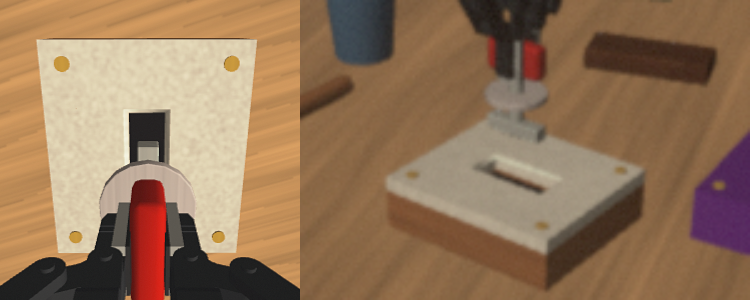

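The toggle hangs in line with the slot: in the wrist crop the crossbar end at (148,150) is centred between the slot edges at 125 and 170. I'll lower it, guarding on force.

Run:
```python
from h import *
c=np.array([.5447,-.1702,0])
r=bot.move_l(c+[0,0,.075],max_speed=.06,f_stop=8)
s=bot.state();print(r,s['eef_pos'],s['grip_width'],s['clock'],s['wrist_force'])
bot.sleep(.2);snap('side','sg')
b=cv2.imread('pics/sg.png');cv2.imwrite('pics/sg2.png',cv2.resize(b[110:230,180:360],(720,480)))
```

```text
True [ 0.5442827  -0.17004618  0.07770244] 0.013122888552409858 11.5583 [-0.61862125 -0.15911762  4.14858171]
```

View pics/sg2.png

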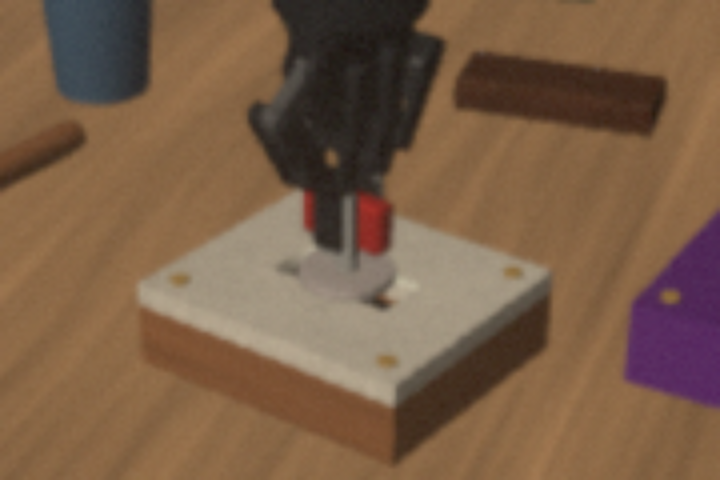

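The collar is on the board: contact came at TCP z 0.0777, the same height as when seated in the rack. I'll lift 1 mm, turn a quarter turn in small steps, seat the collar again and release.

Run:
```python
from h import *
c=np.array([.5447,-.1702,.0792]);y=-.3065+np.pi/2
bot.move_l(c,max_speed=.05)
for k in range(1,10):
    bot.move_l(c,rot=orient(y-k*np.pi/18),max_speed=.1)
    s=bot.state()
    if np.abs(s['wrist_force']).max()>20: print('force',k,s['wrist_force']);break
bot.sleep(.2);s=bot.state();M=R.from_rotvec(s['tool_rot']).as_matrix();print(k,s['eef_pos'],np.arctan2(M[1,1],M[0,1]),s['wrist_force'],s['ft_torque'],s['clock'],s['grip_width'],s['qpos'].round(2))
print(bot.move_l(c-[0,0,.004],max_speed=.03,f_stop=6));s=bot.state();print(s['eef_pos'],s['wrist_force'],s['clock'])
snap('side','sh')
b=cv2.imread('pics/sh.png');cv2.imwrite('pics/sh2.png',cv2.resize(b[110:230,180:360],(720,480)))
```

```text
9 [ 0.54470772 -0.17021765  0.07925832] -0.3045816589579034 [-0.51748785 -0.519822   -1.6391558 ] [-0.02742845  0.03392604  0.01685435] 15.1833 0.013006352711366109 [-0.24  0.57  0.63  1.96 -0.48  0.76  0.37]
True
[ 0.54521785 -0.1704542   0.0777181 ] [-0.69091904  0.31539891  5.78455598] 15.3917
```

View pics/sh2.png

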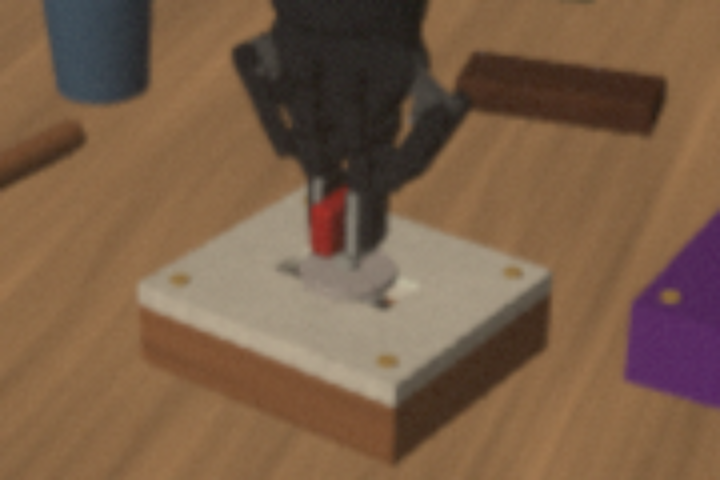

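The handle is now across the slot and the collar is seated. I'll release, back off straight up, and check.

Run:
```python
from h import *
bot.grip(.04);s=bot.state();print(s['grip_width'],s['wrist_force'])
p=s['eef_pos'];bot.move_l([p[0],p[1],.13],max_speed=.1)
bot.move_l([p[0],p[1],.25],max_speed=.25);bot.sleep(.3);print(bot.state()['clock'])
i,_,_=snap('wrist','wi');snap('side','si');snap('top','ti')
a=cv2.imread('pics/wi.png');b=cv2.imread('pics/si.png')
cv2.imwrite('pics/wi2.png',np.hstack([a[60:360,130:430],cv2.resize(b[130:230,180:330],(450,300))]))
z=load('wi');im=z['im'];hsv=cv2.cvtColor(im,cv2.COLOR_RGB2HSV);m=cv2.inRange(hsv,(0,170,190),(6,255,255));n,l,st,ce=cv2.connectedComponentsWithStats(m)
k=min(range(1,n),key=lambda i:np.hypot(*(ce[i]-[277,209])) if st[i,4]>100 else 1e9)
cs,_=cv2.findContours((l==k).astype(np.uint8),0,1);bp=cv2.boxPoints(cv2.minAreaRect(cs[0]));P=onplane(z,bp,.095);print(ce[k],P.round(4),P.mean(0))
e=[P[1]-P[0],P[2]-P[1]];e=max(e,key=np.linalg.norm);print('handle yaw',np.arctan2(e[1],e[0])%np.pi,'want',(-.3065+np.pi/2))
print('top of handle depth',withdepth(z,[ce[k]]))
b0,t0=load('top0'),load('ti');print('rack diff',np.abs(b0['im'][140:200,75:165].astype(int)-t0['im'][140:200,75:165]).mean())
```

```text
0.039772261530803835 [ 0.65780175 -0.13035858 -0.69556431]
17.4333
[279.0647619  189.76190476] [[ 0.5476 -0.1416  0.095 ]
 [ 0.5579 -0.1449  0.095 ]
 [ 0.5432 -0.1927  0.095 ]
 [ 0.5323 -0.1892  0.095 ]] [ 0.54526274 -0.16708398  0.095     ]
handle yaw 1.2721662779085192 want 1.2642963267948966
top of handle depth [[ 0.54537573 -0.16548429  0.09416003]]
rack diff 23.49895061728395
```

View pics/wi2.png

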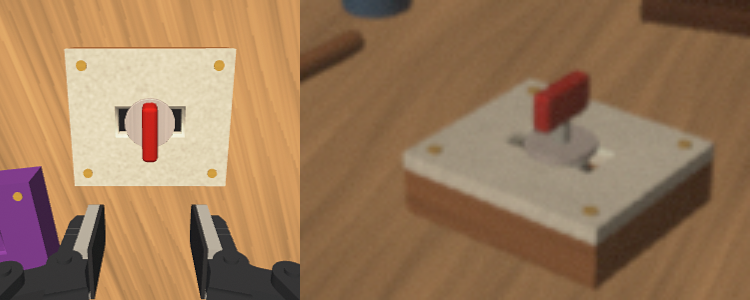

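The wrist crop shows the red handle at (150,130) standing square across the slot with the collar flat. The rack difference of 23.5 grey levels is unexpected, so I'll look at the top view before handing in.

View pics/ti.png

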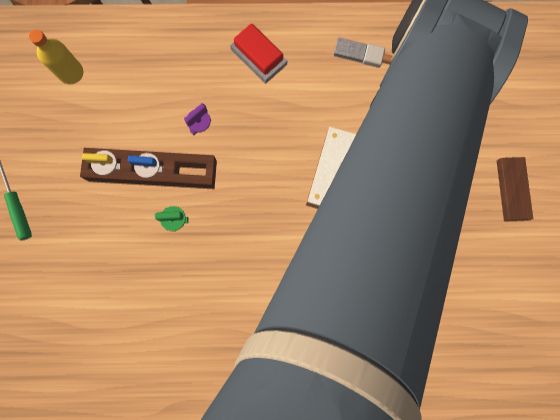

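View pics/si.png

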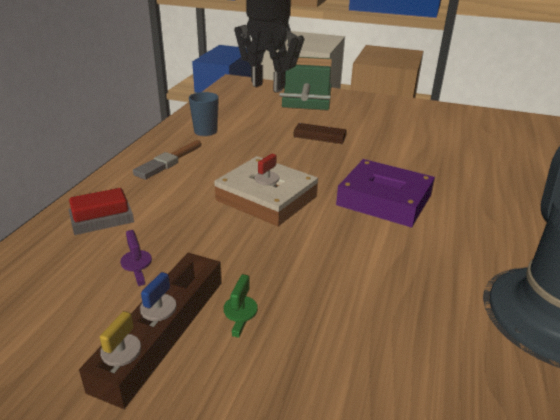

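Blue (142,160) and yellow (96,158) are at the same pixels as at the start. The difference looks like a brightness change, since the whole top view is lighter. The red toggle stands on the board and the gripper is well clear, so I'm handing in.

Run:
```python
from h import *
b0,t0=load('top0')['im'],load('ti')['im']
for n,lo,hi in(('yellow',(22,150,60),(32,255,255)),('blue',(100,150,60),(120,255,255))):
    for im in (b0,t0):
        m=cv2.inRange(cv2.cvtColor(im,cv2.COLOR_RGB2HSV),lo,hi)[145:190,75:170];M=cv2.moments(m,True);print(n,M['m10']/M['m00']+75,M['m01']/M['m00']+145,M['m00'])
print(bot.close_job(),bot.state()['clock'])
```

```text
yellow 97.6734693877551 158.42176870748298 147.0
yellow 96.94685990338164 157.65700483091788 207.0
blue 141.51162790697674 160.45116279069768 215.0
blue 141.53271028037383 160.47196261682242 214.0
the job is handed in; nothing more can be done
the job is handed in; nothing more can be done
```

The red toggle is locked into the white board with its crossbar across the slot underneath, and the job is handed in. The clock read about 17.5 s of the 40 s allowed at the last look. The hand-in reports no verdict.

I lifted the red toggle from the rack end nearest the board and lowered it along the slot until the collar touched, at the same height as in the rack. Then I raised it 1.5 mm, turned it a quarter turn, set the collar down again, released it and backed off straight up.

**Last checks:**
- **Angle:** the handle is 0.008 rad from square across the slot.
- **Position:** the handle's centre measured about 3 mm from the slot centre.
- **Height:** the handle top is at 0.094 m, against 0.095 m expected with the collar on the board. The collar lies flat in the pictures.
- **Gripper:** it is well clear of everything.

**Disagreements:** a raw image comparison of the rack differed by 23 grey levels. That looks like a brightness change, because the blue and yellow handles were within about 1 pixel (roughly 2 mm) of their starting places. At the end the arm hid most of the board from the top camera, so the final check of the toggle uses the wrist and side views only.

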